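# Reset the ratchet display board and set out the aroma jars

## Robot

A 6-joint arm with a two-finger parallel gripper is mounted at the origin on the work surface. World frame = base frame: x ahead of the robot, y to its left, z up, the work surface at z = 0. Lengths are in m, angles in rad, forces in N, time in s.
With the tool pointing down it reaches from about 0.375 to 0.975 m from the base axis. Payload 3.8 kg.
Tool frame: the origin (TCP) lies at the very end of the fingers, on their centre line; the grasp point (between the pads) lies 19 mm behind it; z points along the fingers, y is the line along which they close (so a half turn about z gives the same grasp; the last joint's range is limited). The gripper opens to 85 mm and grips with 20 to 120 N. Pads are 22 mm wide; open, the fingers measure 114 mm over their backs; the gripper's body (76 mm by 85 mm) begins 54 mm behind the grasp point. The pads swing forward as they close: fully open they stand 13 mm farther back than shut.
Start: joints at [-1.158, 0.264, 1.604, -0, 1.274, -0.037], TCP at [0.293, -0.608, 0.211] pointing down, gripper open.
Joint ranges: [-2.63, 2.63], [-0.94, 2.18], [0.31, 2.57], [-1.31, 4.45], [0, 2.66], [-2.55, 2.55]. Speed limits (rad/s): [2.57, 2.57, 3.14, 3.14, 3.14, 3.14].

## Interface

Orientations are given as a rotation vector (axis times angle).
In Python, from workcell import monitor, viewer, job gives the robot as it stands. The module is installed in compiled form; this text tells all that it offers.
- The arm moves only by the tool step_arm, never from a script. Its argument "series" is one flat list of numbers, 4 for each row, row after row: the shift along the tool's x, y, z in m, then the turn about the tool's z in rad. A call has 1 to 8 rows; each row is the pose to reach, as a shift and turn from the pose commanded when the call began, along the tool's axes at that moment; what a row does not reach only later rows make up. A row lasts 1/8 s, in which the tool goes at most 62.5 mm and 10.7 degrees, less where a joint would pass 70% of its speed; a pose out of reach is approached as far as the arm can. A call with a gripper value outside its range is refused whole. "gripper" is the opening, from 0 (shut) to 1 (fully open), set as the call begins (left out, the last holds). The fingers move at their own pace and stop on an object; "newtons" is the grip in N (left out, the last holds). Time passes only in rows, so rows that repeat a pose let the fingers close. It gives the time, the measured TCP pose, the force, the opening and the grip force at its end, in the units of the state.
- monitor.read_state(): the state, without advancing time (a new reading comes with each control period).
- viewer.read_camera(name): name is "side" or "top" or "wrist"; returns a dict with "image" (420x560x3 uint8, red, green, blue), "intrinsics" (3x3 intrinsics, pixels), "T" (4x4, takes a point from camera to world coordinates); the wrist camera has in their place "hand_eye" (4x4, takes a point from camera to tool coordinates, whose origin is the TCP and whose axes are the flange's). Camera axes: x right, y up, looking along -z (the intrinsics and any distortion apply to the point x, -y, -z); pixel columns grow to the right and rows downward; lengths in m; the calibration is good to about 2 mm. A picture is of the moment at which its call begins: read the wrist's pose just before it. There is no depth.
- job.finish_job(): hands the job in; it is judged then, once.
Trained networks look in a picture, given as the dict that the camera call returned (one of the last four; its "shot" number tells which), for a name from the list of things; names that differ only in an ending like _2 or _b are one class to them, and where a whole thing is asked for, a point or a joint stands for the part that bears it (a point fixed in the world has none). Each returns a list of dicts, best first, with "score" (0 to 1); they miss things now and then, are a little off and sometimes report something else, mostly with a low value. They report only what shows in the picture. A call takes as long as a camera call. They do not tell look-alikes from the thing itself.
- viewer.boxes_of(picture, label): "extent" ([centre column, centre row, width, height] in pixels, round what is visible of it).
- viewer.spot_point(picture, label): "point" ([column, row] in pixels: a listed point, or the origin of a listed thing).
The state is a dict: "time": time; "q": joint angles; "joint_vel": joint speeds; "joint_torque": joint torques, N m; "tool_pos": TCP position; "tcp_rot": TCP orientation; "wrist_force": force on the tool from outside, world axes, zero at the start; "torque": the same for the moment, N m; "width": opening from 0.0 (shut) to 1.0 (fully open); "grip_force": force on a finger pad.
Only numpy, scipy, OpenCV 4.12 (cv2) and the standard library are available. Lean on these libraries where they do the work, as an engineer would, in place of code of your own. Each camera call takes 0.05 s, during which the arm holds its last target. There are 200 camera calls.

## Task

The tilting display board on the tasting counter is propped on its ratchet and cannot simply be pushed down: lift it by its handle past its last notch so that the pawl lets go, and let it down flat. Stand the three small aroma jars upright in the row of wells on the flat board, one in each. Then raise the board again and leave it propped on its second notch with the jars in their wells, without knocking over a jar or moving the bottle, the cork stopper or the steel pot out of their places.

Things in the scene. Friction and masses are not known exactly. Their poses are not given: they have to be found in the camera images.
- stand: fixed dark-wood stand of the board, base 240 (x) x 300 (y) x 12 mm. Origin: centre of its underside; x points away from the robot at yaw 0, y left, z up. The board's hinge axis runs along y at x = +90, z = +110 mm. Two posts carry the hinge, two others the near part of the board. Ratchet (pins on a steel fan, brass pawl with a ball) outside its right edge, y -105 to -150 mm; leave it alone.
- board (a joint): angle of the wooden board (180 x 210 x 12 mm, 0.65 kg; 3 N lifts its handle) about the hinge at its far edge: 0 = flat, grows as the near edge is lifted, stop at 1.05. With the pawl in it can be raised but sinks back only to the last notch passed: it rests at 0.22 (first), 0.42 (second), 0.62 (third, last); raise about 0.04 past a notch to click in. At the start it rests on one of the three.
- pawl (a joint): brass pawl: under 0.15 = in, holding the ratchet; 0.42 = thrown out. It moves by itself, driven by the board: thrown out when the board is lifted beyond about 0.92, it stays out so that the board can go right down (let go, it sinks to flat on its damped hinge in about 1.5 s); as the board comes flat the pawl is kicked back in and holds again at the next raise.
- handle (a point): middle of the handle, a round steel bar 12 mm thick, 120 mm long along the stand's y, at the board's near edge, 235 mm from the hinge axis in the board's mid-plane. Free gap of 44 mm between bar and board edge; side arms join its ends to the board 60 mm left and right of the middle. Board flat: 110 mm above the counter. Axes of the board.
- well_left (a point): centre of the floor of the left (+y) square well on the board (56 x 56 mm inside, ribs 8 mm high and 9 mm thick around it), 95 mm from the hinge axis. The wells form a row, 65 mm apart along the stand's y. Axes of the board: z normal to its face, x to the hinge, y left. With the board flat the floor is 116 mm above the counter.
- well_mid (a point): centre of the floor of the middle square well on the board (56 x 56 mm inside, ribs 8 mm high and 9 mm thick around it), 95 mm from the hinge axis. The wells form a row, 65 mm apart along the stand's y. Axes of the board: z normal to its face, x to the hinge, y left. With the board flat the floor is 116 mm above the counter.
- well_right (a point): centre of the floor of the right (-y) square well on the board (56 x 56 mm inside, ribs 8 mm high and 9 mm thick around it), 95 mm from the hinge axis. The wells form a row, 65 mm apart along the stand's y. Axes of the board: z normal to its face, x to the hinge, y left. With the board flat the floor is 116 mm above the counter.
- jar1: small round amber-glass aroma jar with a dark steel cap, 46 mm diameter, 48 mm tall, about 0.09 kg; stands on the counter beside the stand at the start. Origin: centre of its underside, z up. The three jars are alike and interchangeable.
- jar2: small round amber-glass aroma jar with a dark steel cap, 46 mm diameter, 48 mm tall, about 0.09 kg; stands on the counter beside the stand at the start. Origin: centre of its underside, z up. The three jars are alike and interchangeable.
- jar3: small round amber-glass aroma jar with a dark steel cap, 46 mm diameter, 48 mm tall, about 0.09 kg; stands on the counter beside the stand at the start. Origin: centre of its underside, z up. The three jars are alike and interchangeable.
- stopper: cork bottle stopper standing head down, head 38 mm diameter and 12 mm thick, shank 20 to 24 mm, 45 mm tall in all; a bystander among the jars. Origin: centre of its underside.
- wine: full wine bottle, 76 mm diameter, 300 mm tall, 1.2 kg, a bystander. Origin: centre of its underside.
- spittoon: open steel pot, 100 mm diameter, 80 mm tall, with a small handle on either side, a bystander. Origin: centre of its underside.
There are look-alikes about, which are no part of the job. Leave any blue or turquoise look-alike of the jar1 alone.

How it is judged:
By the outcome, as a careful person would: the job done as asked, in the order asked, and still so for the second after the job is handed in, with the robot touching nothing.
It also fails if it takes over 72 s, if anything falls off the work surface, if the arm or the gripper's body presses on something with over 40 N, if the wrist force passes 120 N, or if a joint passes its speed limit or range.

## Working session

There is one attempt and no reset: what is moved stays moved. The work goes in short steps, Python scripts to look and compute and a tool call to move; the robot and the scene stay as the last step left them, time stands still between calls to the robot, and variables do not carry over. Pictures are saved under pics/ and viewed, at most 10 in all, crops included, and the job is handed in when it is done.

Besides the shell and the picture viewer there is one more tool, called after "Call:" as name(argument=value, ...) on one line, values as JSON. step_arm: Moves the arm, as the interface text tells. Its arguments: {"type":"object","properties":{"series":{"type":"array"},"gripper":{"type":"number"},"newtons":{"type":"number"}},"required":["series"]}

```bash
mkdir -p pics
cat > h.py <<'E'
import numpy as np, cv2
from scipy.spatial.transform import Rotation as R
from workcell import monitor, viewer, job
def cam(n):
    s=monitor.read_state(); p=viewer.read_camera(n)
    if 'T' in p: T=np.array(p['T'])
    else:
        W=np.eye(4); W[:3,:3]=R.from_rotvec(s['tcp_rot']).as_matrix(); W[:3,3]=s['tool_pos']; T=W@np.array(p['hand_eye'])
    return p,T
def ray(p,T,uv):
    K=np.array(p['intrinsics']); d=np.linalg.inv(K)@np.array([uv[0],uv[1],1.]); d=T[:3,:3]@np.array([d[0],-d[1],-d[2]])
    return T[:3,3],d/np.linalg.norm(d)
def atz(p,T,uv,z):
    o,d=ray(p,T,uv); return o+d*(z-o[2])/d[2]
def proj(p,T,X):
    c=np.linalg.inv(T)@np.append(X,1); K=np.array(p['intrinsics']); v=K@np.array([c[0],-c[1],-c[2]]); return v[:2]/v[2]
def save(p,n): cv2.imwrite('pics/'+n,p['image'][:,:,::-1])
E
python3 - <<'E'
from h import *
np.set_printoptions(precision=3,suppress=True)
s=monitor.read_state(); print(s)
for n in('top','side'):
    p,T=cam(n); save(p,n+'.png'); print(n,[k for k in p],p['intrinsics'],T)
    for l in('stand','handle','well_left','well_mid','well_right','jar1','stopper','wine','spittoon'):
        print(l,[(np.round(q['point']),round(q['score'],2),atz(p,T,q['point'],0)) for q in viewer.spot_point(p,l)][:6])
E
```

```text
{'time': 0.0, 'q': array([-1.158,  0.265,  1.605,  0.   ,  1.274, -0.037]), 'joint_vel': array([-0.001, -0.   , -0.001, -0.   ,  0.001,  0.001]), 'joint_torque': array([ -0.   , -51.511, -36.731,   0.   ,   0.013,   0.   ]), 'tool_pos': array([ 0.293, -0.607,  0.21 ]), 'tcp_rot': array([-3.06 , -0.7  ,  0.001]), 'wrist_force': array([ 0.302, -0.02 , -0.064]), 'torque': array([ 0.014,  0.015, -0.03 ]), 'grip_force': 0.0, 'width': 0.9999048557243206}
top ['image', 'intrinsics', 'T', 'shot'] [[440.771   0.    277.346]
 [  0.    440.771 212.864]
 [  0.      0.      1.   ]] [[ 0.023  0.993 -0.12   0.464]
 [-1.     0.021 -0.017 -0.007]
 [-0.014  0.12   0.993  1.175]
 [ 0.     0.     0.     1.   ]]
stand []
handle [(array([306., 248.]), 0.55, array([ 0.514, -0.064,  0.   ]))]
well_left [(array([283., 192.]), 0.93, array([ 0.661, -0.   ,  0.   ]))]
well_mid []
well_right [(array([335., 201.]), 0.59, array([ 0.641, -0.141,  0.   ]))]
jar1 [(array([146., 228.]), 0.81, array([0.556, 0.366, 0.   ])), (array([176., 219.]), 0.6, array([0.582, 0.285, 0.   ])), (array([397., 275.]), 0.57, array([ 0.
[... 644 characters left out ...]
11, -0.063,  0.   ]))]
handle [(array([308., 160.]), 0.91, array([ 0.54 , -0.385,  0.   ]))]
well_left [(array([257., 185.]), 0.56, array([ 0.681, -0.208, -0.   ]))]
well_mid [(array([264., 172.]), 0.94, array([ 0.675, -0.282,  0.   ]))]
well_right [(array([272., 160.]), 0.98, array([ 0.664, -0.354,  0.   ]))]
jar1 [(array([216., 314.]), 0.87, array([0.661, 0.292, 0.   ])), (array([252., 350.]), 0.8, array([0.554, 0.367, 0.   ])), (array([237., 290.]), 0.78, array([0.632, 0.213, 0.   ])), (array([253., 318.]), 0.72, array([0.572, 0.285, 0.   ]))]
stopper []
wine [(array([198., 365.]), 0.79, array([0.66 , 0.425, 0.   ]))]
spittoon [(array([280., 145.]), 0.68, array([ 0.656, -0.451,  0.   ]))]
```

View pics/top.png

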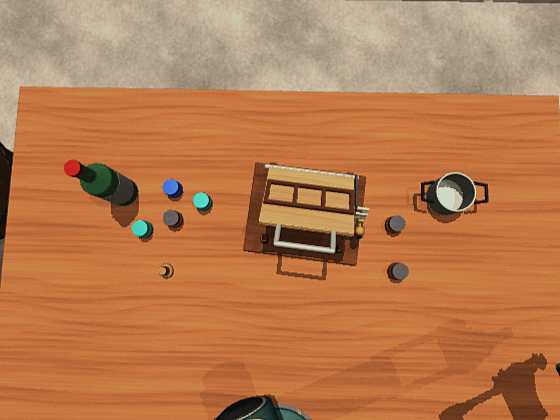

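View pics/side.png

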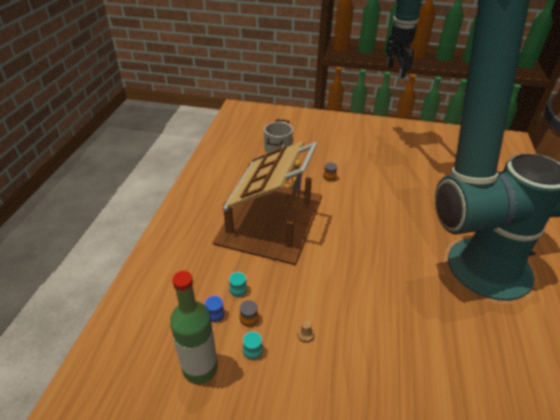

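The top picture shows the dark-capped jars at (172,219), (396,225) and (399,271), with the blue and turquoise look-alikes at (172,188), (202,201) and (142,229). The stand's corners are at about (255,163), (366,177), (357,265) and (244,251), and the handle is near (306,245). The side picture shows the board raised.

```bash
cat > fit.py <<'E'
from h import *
from scipy.optimize import least_squares
def bp(v,r,y,n=0.):
    X,Y,a,t=v; x=.09-r*np.cos(t)-n*np.sin(t)*(-1)*(-1)*1; z=.11+r*np.sin(t)+n*np.cos(t)
    x=.09-r*np.cos(t)-n*np.sin(t)
    return np.array([X+x*np.cos(a)-y*np.sin(a),Y+x*np.sin(a)+y*np.cos(a),z])
def wp(v,x,y,z): X,Y,a,t=v; return np.array([X+x*np.cos(a)-y*np.sin(a),Y+x*np.sin(a)+y*np.cos(a),z])
E
python3 - <<'E'
from fit import *
np.set_printoptions(precision=3,suppress=True)
P={n:cam(n) for n in('top','side')}
obs=[]
for n in P:
    for l,a in dict(handle=(.235,0,0),well_left=(.095,.065,.006),well_mid=(.095,0,.006),well_right=(.095,-.065,.006)).items():
        q=viewer.spot_point(P[n][0],l)
        if q: obs.append((n,'b',a,np.array(q[0]['point']),1.))
    q=viewer.spot_point(P[n][0],'stand')
    if q: obs.append((n,'w',(0,0,0),np.array(q[0]['point']),.5))
for a,u in zip([(.12,.15,.012),(.12,-.15,.012),(-.12,-.15,.012),(-.12,.15,.012)],[(255,163),(366,177),(357,265),(244,251)]): obs.append(('top','w',a,np.array(u),1.))
def f(v):
    return np.concatenate([w*(proj(*P[n],(bp if k=='b' else wp)(v,*a))-u) for n,k,a,u,w in obs])
r=least_squares(f,[.62,-.06,-.1,.4],loss='soft_l1'); print(r.x); print(f(r.x).reshape(-1,2))
for t in(.22,.42,.62): 
    r2=least_squares(lambda v:f([*v,t]),r.x[:3],loss='soft_l1'); print(t,r2.x,r2.cost)
v=r.x; print('handle',bp(v,.235,0),'flat wells',[bp([*v[:3],0],.095,y,.006) for y in(.065,0,-.065)])
E
```

```text
[ 0.609 -0.06  -0.102  0.601]
[[ 4.76  -0.515]
 [-0.757  8.042]
 [-0.687  0.955]
 [ 2.589  1.682]
 [-0.138 -0.107]
 [ 0.108 -0.946]
 [ 0.466 -1.772]
 [ 2.32   0.38 ]
 [-0.328 -1.979]
 [-0.379 -2.677]
 [-0.681 -1.181]
 [-1.248 -1.482]]
0.22 [ 0.627 -0.062 -0.1  ] 100.7183661390612
0.42 [ 0.62  -0.062 -0.1  ] 56.534284834971686
0.62 [ 0.607 -0.059 -0.105] 24.069805000305358
handle [ 0.506 -0.049  0.243] flat wells [array([0.611, 0.005, 0.116]), array([ 0.604, -0.059,  0.116]), array([ 0.597, -0.124,  0.116])]
```

Call:
step_arm(series=[0.436,-0.409,-0.15,-1.017,0.436,-0.409,-0.15,-1.017,0.436,-0.409,-0.15,-1.017,0.436,-0.409,-0.15,-1.017,0.436,-0.409,-0.15,-1.017,0.436,-0.409,-0.15,-1.017,0.436,-0.409,-0.15,-1.017,0.436,-0.409,-0.15,-1.017], gripper=0.45)

```text
time: 2.6
tool_pos: [0.4681, -0.1534, 0.3339]
tcp_rot: [2.333, 2.102, 0.001]
wrist_force: [0.5, 0.6, -0.3]
width: 0.449
grip_force: 0.0
```

```bash
cat >> h.py <<'E'
def go(x,y,z,yaw=None,s=None):
    # yaw: world angle of tool y axis (mod pi); prints tool shift and turn
    s=s or monitor.read_state(); M=R.from_rotvec(s['tcp_rot']).as_matrix()
    d=M.T@(np.array([x,y,z])-s['tool_pos']); a=np.arctan2(M[1,1],M[0,1])
    t=0 if yaw is None else -((yaw-a+np.pi/2)%np.pi-np.pi/2)
    print('go',np.round(d,4),'turn',round(t,3),'yaw',round(a,3),'q6',round(s['q'][5],2))
E
python3 - <<'E'
from fit import *
np.set_printoptions(precision=3,suppress=True)
p,T=cam('wrist'); save(p,'w1.png'); s=monitor.read_state(); print(s['time'],s['tool_pos'],s['q'],s['width'],p['hand_eye'])
v=[.608,-.06,-.103,.62]
for l in('handle','well_mid'):
  for q in viewer.spot_point(p,l)[:2]: print(l,q['point'],q['score'])
h=bp(v,.235,0); print(h,proj(p,T,h),proj(p,T,bp(v,.235,.06)),proj(p,T,bp(v,.235,-.06)))
go(h[0],h[1],.30,-.103)
E
```

```text
2.65 [ 0.471 -0.147  0.336] [-0.358 -0.142  1.807  0.007  1.472 -0.259] 0.44829128391421635 [[ 0.001  0.956  0.292  0.075]
 [ 1.    -0.001 -0.    -0.001]
 [-0.     0.292 -0.956 -0.164]
 [ 0.     0.     0.     1.   ]]
handle [325.3, 52.0] 0.96
well_mid [446.2, 66.8] 0.68
[ 0.507 -0.05   0.247] [329.03   57.286] [332.393 -45.376] [326.141 145.483]
go [0.107 0.028 0.035] turn 0.005 yaw -0.098 q6 -0.27
```

View pics/w1.png

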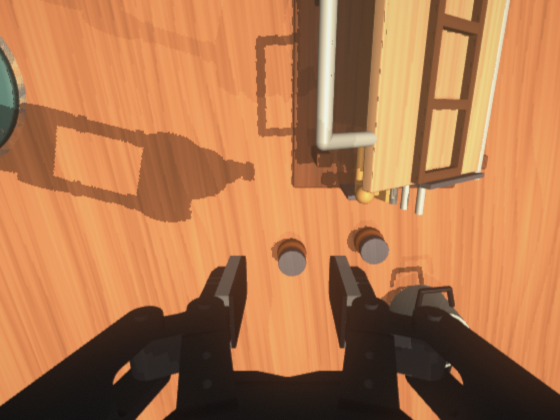

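The handle's right arm ends near (324,145), where the model puts it, so the fit holds and the board sits on its third notch.

Call:
step_arm(series=[0.107,0.027,0.03,0.005,0.107,0.027,0.03,0.005,0.107,0.027,0.07,0.005,0.107,0.027,0.108,0.005,0.107,0.027,0.108,0.005,0.107,0.027,0.108,0.005])

```text
time: 3.5
tool_pos: [0.5062, -0.0528, 0.2261]
tcp_rot: [2.34, 2.095, 0.001]
wrist_force: [-0.0, 0.4, 0.4]
width: 0.454
grip_force: 0.0
```

Call:
step_arm(series=[0,0,0,0,0,0,0,0,0,0,0,0], gripper=0, newtons=30)

```text
time: 3.88
tool_pos: [0.5053, -0.0522, 0.2271]
tcp_rot: [2.339, 2.097, -0.001]
wrist_force: [-4.2, -0.2, 5.1]
width: 0.107
grip_force: 29.4
```

Run:
```python
from fit import *
np.set_printoptions(precision=3,suppress=True)
s=monitor.read_state(); print(s['time'],s['tool_pos'],s['width'],s['wrist_force'],s['grip_force'])
for t in(.62,.7,.78,.86,.92,.98): 
  go(*(s['tool_pos']+bp([.608,-.06,-.103,t],.235,0)-bp([.608,-.06,-.103,.62],.235,0)),-.103,s)
```

```text
3.875 [ 0.505 -0.052  0.227] 0.10716745136465873 [-4.244 -0.193  5.057] 29.36370760202408
go [ 0. -0. -0.] turn -0.006 yaw -0.109 q6 -0.04
go [ 0.     0.011 -0.015] turn -0.006 yaw -0.109 q6 -0.04
go [ 0.     0.024 -0.029] turn -0.006 yaw -0.109 q6 -0.04
go [ 0.     0.038 -0.042] turn -0.006 yaw -0.109 q6 -0.04
go [ 0.     0.049 -0.05 ] turn -0.006 yaw -0.109 q6 -0.04
go [ 0.     0.06  -0.059] turn -0.006 yaw -0.109 q6 -0.04
```

Call:
step_arm(series=[0,0.011,-0.015,0,0,0.024,-0.029,0,0,0.038,-0.042,0,0,0.049,-0.05,0,0,0.06,-0.059,0,0,0.062,-0.06,0])

```text
time: 4.62
tool_pos: [0.567, -0.0588, 0.2886]
tcp_rot: [2.339, 2.097, -0.0]
wrist_force: [-8.7, 0.2, 9.3]
width: 0.092
grip_force: 28.6
```

Run:
```python
from fit import *
np.set_printoptions(precision=3,suppress=True)
s=monitor.read_state(); print(s['time'],s['tool_pos'],s['width'],s['wrist_force'],s['grip_force'])
c=wp([.608,-.06,-.103,0],.09,0,.11); d=s['tool_pos']+[0,0,.019]-c; print(np.arctan2(d[2],np.hypot(*d[:2])),np.linalg.norm(d))
for t in(.98,.85,.72,.59,.46,.33,.20,.1,0): 
  go(*(s['tool_pos']+bp([.608,-.06,-.103,t],.235,0)-bp([.608,-.06,-.103,.98],.235,0)),-.103,s)
p,T=cam('side'); im=p['image'][80:280,180:360]; cv2.imwrite('pics/s2.png',cv2.resize(im,None,fx=3,fy=3)[:,:,::-1])
```

```text
4.625 [ 0.567 -0.059  0.289] 0.0917004546246084 [-8.734  0.236  9.267] 28.620499670505524
0.9855326229673805 0.23708277657393756
go [-0.  0. -0.] turn -0.006 yaw -0.109 q6 -0.04
go [-0.    -0.024  0.019] turn -0.006 yaw -0.109 q6 -0.04
go [-0.    -0.046  0.04 ] turn -0.006 yaw -0.109 q6 -0.04
go [-0.    -0.064  0.064] turn -0.006 yaw -0.109 q6 -0.04
go [-0.    -0.08   0.091] turn -0.006 yaw -0.109 q6 -0.04
go [-0.001 -0.091  0.119] turn -0.006 yaw -0.109 q6 -0.04
go [-0.001 -0.1    0.148] turn -0.006 yaw -0.109 q6 -0.04
go [-0.001 -0.103  0.172] turn -0.006 yaw -0.109 q6 -0.04
go [-0.001 -0.104  0.195] turn -0.006 yaw -0.109 q6 -0.04
```

View pics/s2.png

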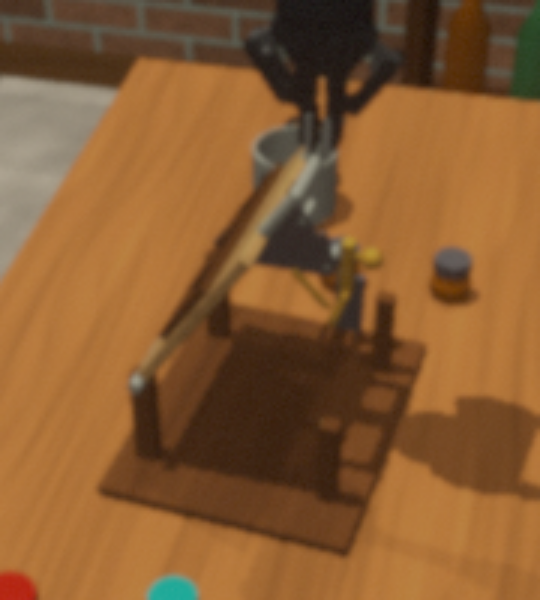

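The board is near 0.98 in the gripper and the pawl looks swung away. I'll lower it to about 0.56 and check the force.

Call:
step_arm(series=[0,-0.014,0.01,0,0,-0.029,0.023,0,0,-0.046,0.04,0,0,-0.058,0.055,0,0,-0.067,0.069,0])

```text
time: 5.3
tool_pos: [0.5009, -0.0513, 0.2168]
tcp_rot: [2.338, 2.096, 0.002]
wrist_force: [-0.0, 0.1, 0.2]
width: -0.001
grip_force: 0.0
```

Run:
```python
from fit import *
np.set_printoptions(precision=3,suppress=True)
s=monitor.read_state(); print(s['time'],s['tool_pos'],s['width'],s['wrist_force'],s['grip_force'])
c=wp([.608,-.06,-.103,0],.09,0,.11); d=s['tool_pos']+[0,0,.019]-c; a=np.arctan2(d[2],np.hypot(*d[:2])); print(a)
for t in(.46,.36,.26,.17,.08,.03,0): 
  go(*(s['tool_pos']+bp([.608,-.06,-.103,t],.236,0)-bp([.608,-.06,-.103,a],.236,0)),-.103,s)
```

```text
5.3 [ 0.501 -0.051  0.217] -0.0006704643736859991 [-0.029  0.098  0.18 ] 0.0
0.5671996206680389
go [-0.    -0.013  0.022] turn -0.006 yaw -0.109 q6 -0.04
go [-0.    -0.022  0.044] turn -0.006 yaw -0.109 q6 -0.04
go [-0.    -0.029  0.066] turn -0.006 yaw -0.109 q6 -0.04
go [-0.    -0.034  0.087] turn -0.006 yaw -0.109 q6 -0.04
go [-0.    -0.036  0.108] turn -0.006 yaw -0.109 q6 -0.04
go [-0.    -0.037  0.12 ] turn -0.006 yaw -0.109 q6 -0.04
go [-0.    -0.037  0.127] turn -0.006 yaw -0.109 q6 -0.04
```

The fingers slipped off the bar, so I need to see where the board is.

Run:
```python
from h import *
p,T=cam('side'); im=p['image'][80:280,180:360]; cv2.imwrite('pics/s3.png',cv2.resize(im,None,fx=3,fy=3)[:,:,::-1])
```

```text
(no output)
```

View pics/s3.png

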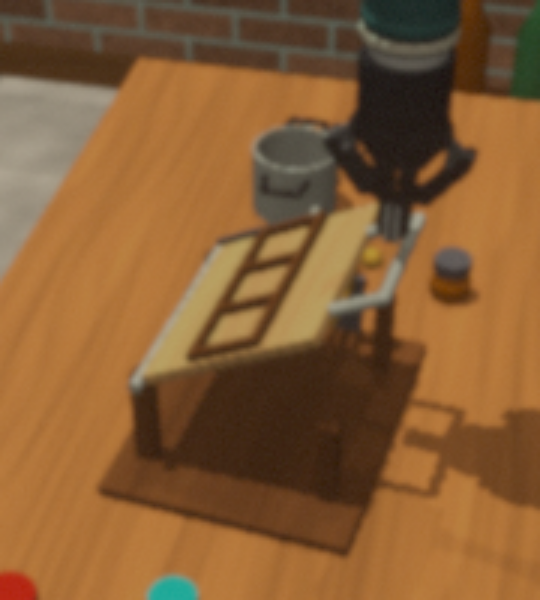

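The board is sinking past the notches with the pawl out, and the closed fingers stand in the gap near the bar. I'll lift straight up and go over the right-hand jars.

Call:
step_arm(series=[0,0,-0.05,0,0,0,-0.1,0,-0.05,0,-0.1,0,-0.1,0,-0.1,0,-0.15,0,-0.09,0,-0.18,0.01,-0.05,0,-0.19,0.01,-0.05,0], gripper=0.78)

```text
time: 6.22
tool_pos: [0.4883, -0.2418, 0.2626]
tcp_rot: [-2.337, -2.09, 0.003]
wrist_force: [-0.5, 0.1, 0.0]
width: 0.779
grip_force: 0.0
```

Run:
```python
from fit import *
np.set_printoptions(precision=3,suppress=True)
s=monitor.read_state(); p,T=cam('wrist'); save(p,'w2.png'); print(s['time'],s['tool_pos'])
for f in(viewer.boxes_of,viewer.spot_point):
  for q in f(p,'jar1')[:4]:
    u=q.get('point',q.get('extent')); print(np.round(u),q['score'],atz(p,T,u[:2],0.0 if 'point' in q else .024))
for n in('side','top'):
  p,T=cam(n)
  for l,r in(('handle',.235),('well_mid',.095)):
    q=viewer.spot_point(p,l); print(n,[np.round(x['point']) for x in q[:1]],[proj(p,T,bp([.608,-.06,-.103,t],r,0,.006*(r<.2))) for t in(0,.22)])
```

```text
6.225 [ 0.488 -0.242  0.263]
[272. 221.  33.  43.] 0.95 [ 0.46  -0.302  0.024]
[368. 204.  49.  42.] 0.89 [ 0.582 -0.294  0.024]
[274. 214.] 0.7 [ 0.461 -0.301  0.   ]
[360. 199.] 0.6 [ 0.577 -0.293  0.   ]
side [array([323., 201.])] [array([320.116, 200.655]), array([319.545, 185.445])]
side [array([271., 190.])] [array([271.156, 188.663]), array([270.855, 182.754])]
top [] [array([299.546, 266.543]), array([300.639, 264.086])]
top [array([304., 209.])] [array([306.544, 208.743]), array([307.037, 207.217])]
```

View pics/w2.png

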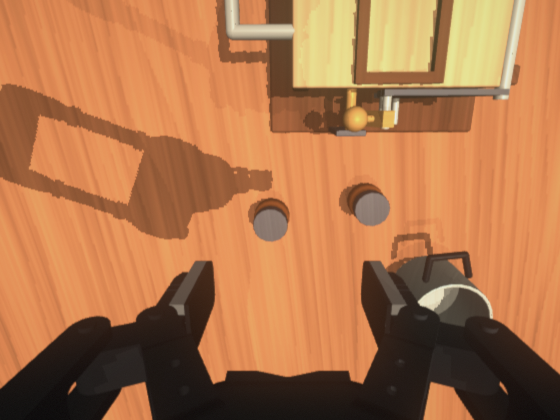

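The board is flat now. The jar caps are at about (271,222) and (371,208), clear of the pot at (450,290).

Run:
```python
from fit import *
np.set_printoptions(precision=3,suppress=True)
p,T=cam('wrist')
for u in((271,222),(371,208)):
  print(atz(p,T,u,.048))
go(.461,-.302,.016,-.103); go(.578,-.294,.016,-.103)
```

```text
[ 0.465 -0.296  0.048]
[ 0.585 -0.292  0.048]
go [-0.064 -0.023  0.251] turn -0.005 yaw -0.108 q6 -0.39
go [-0.044  0.092  0.251] turn -0.005 yaw -0.108 q6 -0.39
```

Call:
step_arm(series=[-0.062,-0.021,0.06,-0.005,-0.062,-0.021,0.12,-0.005,-0.062,-0.021,0.18,-0.005,-0.062,-0.021,0.225,-0.005,-0.062,-0.021,0.251,-0.005,-0.062,-0.021,0.251,-0.005])

```text
time: 7.48
tool_pos: [0.4603, -0.2986, 0.0124]
tcp_rot: [-2.329, -2.1, 0.002]
wrist_force: [0.2, 0.1, -0.5]
width: 0.781
grip_force: 0.0
```

Call:
step_arm(series=[0,0,0,0,0,0,0,0,0,0,0,0], gripper=0.3, newtons=25)

```text
time: 7.85
tool_pos: [0.4641, -0.3016, 0.0173]
tcp_rot: [2.331, 2.1, 0.002]
wrist_force: [-0.7, -0.6, 5.2]
width: 0.474
grip_force: 25.4
```

Run:
```python
from fit import *
np.set_printoptions(precision=3,suppress=True)
s=monitor.read_state(); print(s['time'],s['tool_pos'],s['width'],s['wrist_force'],s['grip_force'])
p,T=cam('wrist'); save(p,'w3.png')
go(.597,-.124,.20,-.103)
```

```text
7.85 [ 0.464 -0.302  0.017] 0.47409817661783415 [-0.717 -0.625  5.164] 25.405831933021545
go [ 0.19   0.115 -0.183] turn -0.001 yaw -0.104 q6 -0.52
```

View pics/w3.png

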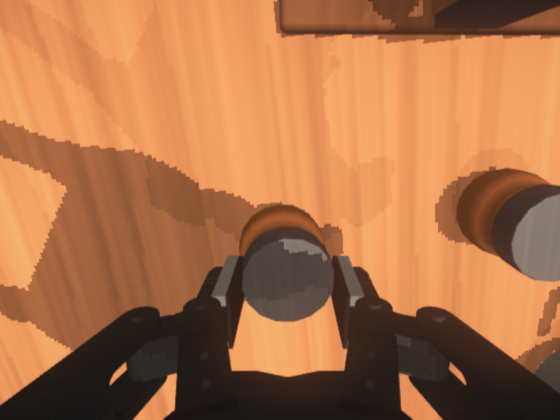

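The jar is held between the pads, with its cap centre at about (288,279).

Call:
step_arm(series=[0,0,-0.06,0,0,0,-0.12,0,0,0,-0.18,0,0.05,0.03,-0.21,0,0.1,0.06,-0.21,0,0.15,0.09,-0.21,0,0.19,0.115,-0.21,0,0.19,0.115,-0.21,0])

```text
time: 8.9
tool_pos: [0.5981, -0.1204, 0.2251]
tcp_rot: [2.329, 2.108, 0.002]
wrist_force: [-0.6, -0.7, 0.1]
width: 0.473
grip_force: 25.8
```

Run:
```python
from fit import *
np.set_printoptions(precision=3,suppress=True)
s=monitor.read_state(); print(s['time'],s['tool_pos'],s['width'],s['grip_force'])
p,T=cam('wrist'); save(p,'w4.png')
zc=s['tool_pos'][2]-.0173+.048
print('cap offset',atz(p,T,(288,279),zc)-s['tool_pos'])
for l,y in(('well_left',.065),('well_mid',0),('well_right',-.065)):
  m=bp([.608,-.06,-.103,0],.095,y,.006); print(l,m,proj(p,T,m),[(np.round(q['point']),round(q['score'],2),atz(p,T,q['point'],.116)) for q in viewer.spot_point(p,l)[:2]])
go(.597,-.124,.135,-.103)
```

```text
8.9 [ 0.598 -0.12   0.225] 0.47312783802287056 25.844721794128418
cap offset [-0.     0.002  0.031]
well_left [0.61  0.005 0.116] [286.873  33.801] [(array([285.,  26.]), 0.7, array([0.609, 0.01 , 0.116]))]
well_mid [ 0.603 -0.059  0.116] [286.586 124.95 ] [(array([285., 119.]), 0.85, array([ 0.602, -0.055,  0.116]))]
well_right [ 0.596 -0.124  0.116] [286.337 203.979] [(array([286., 198.]), 0.71, array([ 0.596, -0.119,  0.116]))]
go [0.    0.001 0.09 ] turn -0.002 yaw -0.105 q6 -0.14
```

View pics/w4.png

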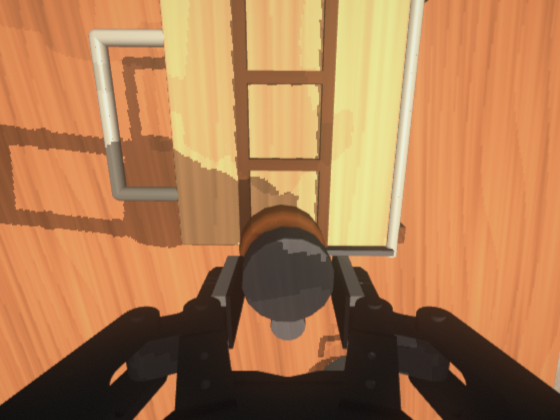

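The mid well lies between ribs at rows 77 and 164 and columns 241 and 326. I'll check that against the model.

Run:
```python
from fit import *
np.set_printoptions(precision=4,suppress=True)
p,T=cam('wrist'); v=[.608,-.06,-.103,0]
for u,a in(((285,77),(.095,.0325,.014)),((284,164),(.095,-.0325,.014)),((241,125),(.1275,0,.014)),((326,125),(.0625,0,.014)),((107,40),(.235,.06,0)),((119,193),(.235,-.06,0))):
  X=bp(v,*a); w=atz(p,T,u,X[2])-X; c,s=np.cos(.103),np.sin(.103); print(u,proj(p,T,X),'stand-frame err',w[0]*c-w[1]*s,w[0]*s+w[1]*c)
go(.597,-.122,.135,-.103)
```

```text
(285, 77) [288.7731  74.3588] stand-frame err -0.0027797785606727787 -0.00181008331293044
(284, 164) [288.7578 162.4859] stand-frame err -0.003771833374115678 -0.0012005615002759046
(241, 125) [246.2008 120.0966] stand-frame err -0.004121591703625643 -0.0036329054968352223
(326, 125) [331.3345 120.0102] stand-frame err -0.003952142327140614 -0.0036967190159151626
(107, 40) [102.3872  36.9705] stand-frame err 0.0031405307135129452 -0.002066259927452343
(119, 193) [125.089  192.0655] stand-frame err -0.0053325426024225615 -0.0008191370194278028
go [0.0025 0.001  0.09  ] turn -0.002 yaw -0.105 q6 -0.14
```

Call:
step_arm(series=[-0.002,-0.002,0.04,-0.002,-0.002,-0.002,0.065,-0.002,-0.002,-0.002,0.08,-0.002,-0.002,-0.002,0.089,-0.002,-0.002,-0.002,0.09,-0.002])

```text
time: 9.78
tool_pos: [0.5943, -0.1255, 0.135]
tcp_rot: [-2.332, -2.105, 0.0]
wrist_force: [0.1, 0.7, -0.7]
width: 0.472
grip_force: 25.9
```

Call:
step_arm(series=[0,0,0,0,0,0,0,0,0,0,-0.03,0,0,0,-0.08,0,0,0,-0.09,0], gripper=0.75)

```text
time: 10.4
tool_pos: [0.5974, -0.1258, 0.2307]
tcp_rot: [2.326, 2.1, 0.008]
wrist_force: [0.3, 0.4, -0.1]
width: 0.751
grip_force: 0.0
```

Run:
```python
from fit import *
np.set_printoptions(precision=4,suppress=True)
s=monitor.read_state(); print(s['time'],s['tool_pos'])
p,T=cam('wrist'); save(p,'w5.png')
for q in viewer.boxes_of(p,'jar1')[:4]: print(np.round(q['extent']),q['score'],atz(p,T,q['extent'][:2],.14),atz(p,T,q['extent'][:2],.024))
go(.581,-.293,.22,-.103); go(.581,-.293,.016,-.103)
```

```text
10.4 [ 0.5974 -0.1258  0.2307]
[286. 310.  37.  48.] 0.66 [ 0.5873 -0.2202  0.14  ] [ 0.5802 -0.2972  0.024 ]
[279. 205.  59.  68.] 0.57 [ 0.5909 -0.1247  0.14  ] [ 0.5855 -0.1583  0.024 ]
go [-0.1682  0.0022  0.0079] turn 0.001 yaw -0.102 q6 -0.15
go [-0.168   0.0012  0.2119] turn 0.001 yaw -0.102 q6 -0.15
```

View pics/w5.png

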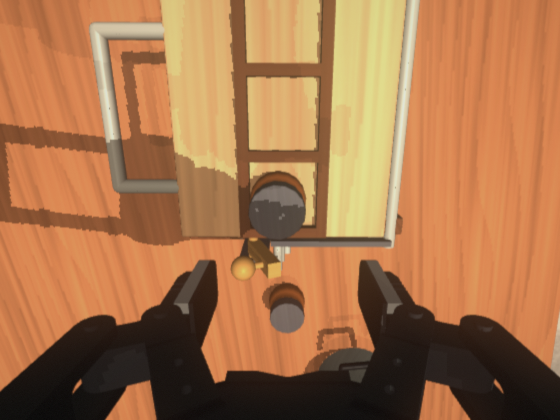

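The jar stands upright in the right well (cap at (278,207)). The next jar's cap is at (287,315).

Call:
step_arm(series=[-0.06,0.002,0,0,-0.12,0.002,0,0,-0.169,0.002,0.03,0,-0.169,0.002,0.09,0,-0.169,0.002,0.15,0,-0.169,0.002,0.195,0,-0.169,0.002,0.212,0,-0.169,0.002,0.212,0])

```text
time: 11.5
tool_pos: [0.5777, -0.2926, 0.0111]
tcp_rot: [-2.329, -2.103, 0.002]
wrist_force: [-1.0, -0.1, 0.0]
width: 0.753
grip_force: 0.0
```

Call:
step_arm(series=[0,0,0,0,0,0,0,0,0,0,0,0], gripper=0.3)

```text
time: 11.88
tool_pos: [0.5811, -0.2946, 0.0158]
tcp_rot: [2.328, 2.102, 0.003]
wrist_force: [-0.8, 0.7, 6.2]
width: 0.474
grip_force: 25.9
```

Run:
```python
from fit import *
np.set_printoptions(precision=3,suppress=True)
s=monitor.read_state(); print(s['time'],s['tool_pos'],s['width'],s['wrist_force'],s['grip_force'])
p,T=cam('wrist')
g=cv2.cvtColor(p['image'],cv2.COLOR_RGB2GRAY)[225:330,235:345]; cv2.imwrite('pics/c6.png',cv2.resize(p['image'][180:360,180:400],None,fx=2,fy=2)[:,:,::-1])
for q in viewer.boxes_of(p,'jar1')[:3]: print(np.round(q['extent']),q['score'])
print(proj(p,T,s['tool_pos']+[0,0,.031]))
go(.602,-.061,.23,-.103)
```

```text
11.875 [ 0.581 -0.295  0.016] 0.47421287027524717 [-0.841  0.728  6.197] 25.90937912464142
[287. 265.  98. 116.] 0.92
[288.977 282.936]
go [ 0.234 -0.002 -0.215] turn 0.001 yaw -0.102 q6 -0.41
```

View pics/c6.png

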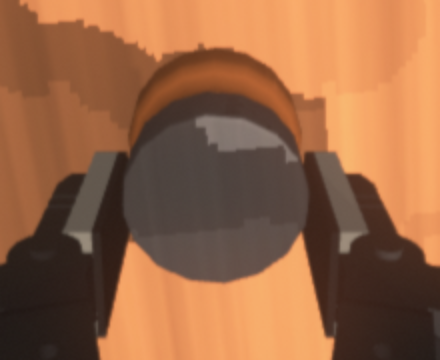

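The second jar is held, with its cap centre at about (288,279) in full-picture pixels, the same offset as the first. My ten views are used up, so from here I work from numbers only.

Call:
step_arm(series=[0,0,-0.06,0,0,0,-0.12,0,0,0,-0.18,0,0.05,0,-0.23,0,0.11,0,-0.23,0,0.17,-0.001,-0.23,0,0.22,-0.002,-0.23,0,0.234,-0.002,-0.23,0])

```text
time: 12.98
tool_pos: [0.6007, -0.0575, 0.2434]
tcp_rot: [-2.328, -2.109, -0.001]
wrist_force: [0.3, -0.8, -1.1]
width: 0.474
grip_force: 25.9
```

Call:
step_arm(series=[0,0,0,0,0,0,0,0])

```text
time: 13.22
tool_pos: [0.6008, -0.0619, 0.2429]
tcp_rot: [2.332, 2.104, -0.001]
wrist_force: [0.3, 0.3, -0.9]
width: 0.475
grip_force: 25.9
```

```bash
cat > ribs.py <<'E'
from fit import *
np.set_printoptions(precision=4,suppress=True)
def rib(y0):
    """stand-frame error of the model measured at the two cross ribs beside y0 and the two long ribs"""
    p,T=cam('wrist'); v=[.608,-.06,-.103,0]; g=cv2.cvtColor(p['image'],cv2.COLOR_RGB2HSV)[:,:,2].astype(float)
    def scan(a,ax):
        X=bp(v,*a); ts=np.arange(-.014,.0141,.0005); c,s=np.cos(.103),np.sin(.103); val=[]
        for t in ts:
            w=[]
            for k in np.linspace(-.01,.01,9):
                d=np.array([t,k]) if ax==0 else np.array([k,t])
                Y=X+[d[0]*c+d[1]*s,-d[0]*s+d[1]*c,0]; u=proj(p,T,Y)
                if 0<=u[0]<559 and 0<=u[1]<419: w.append(cv2.getRectSubPix(g.astype(np.float32),(1,1),(float(u[0]),float(u[1])))[0,0])
            val.append(np.mean(w) if len(w)>4 else 255)
        val=np.array(val); k=np.array([val[i-9:i+10].mean() if 9<=i<len(val)-9 else 999 for i in range(len(val))]); i=k.argmin()
        return round(ts[i],4),round(k[i]),round(val.max()),proj(p,T,X).round()
    for n,a,ax in(('near',(.1275,y0,.014),0),('far',(.0625,y0,.014),0),('left',(.095,y0+.0325,.014),1),('right',(.095,y0-.0325,.014),1)): print(n,scan(a,ax))
    return p,T
E
python3 - <<'E'
from ribs import *
s=monitor.read_state(); print(s['time'],s['tool_pos'])
rib(0); rib(.065)
p,T=cam('wrist')
for l,y in(('well_left',.065),('well_mid',0)):
  print(l,bp([.608,-.06,-.103,0],.095,y,.006),[(np.round(q['point']),round(q['score'],2),atz(p,T,q['point'],.116)) for q in viewer.spot_point(p,l)[:1]])
go(.6,-.061,.135,-.103)
E
```

```text
13.225 [ 0.6008 -0.0619  0.2429]
near (np.float64(-0.0015), 99, 184, array([253., 193.]))
far (np.float64(-0.003), 146, 233, array([328., 193.]))
left (np.float64(0.003), 142, 232, array([290., 156.]))
right (np.float64(-0.003), 61, 147, array([290., 229.]))
near (np.float64(-0.0015), 141, 232, array([250., 116.]))
far (np.float64(-0.0025), 145, 232, array([330., 116.]))
left (np.float64(0.002), 138, 230, array([291.,  73.]))
right (np.float64(0.003), 141, 232, array([290., 156.]))
well_left [0.6097 0.0052 0.116 ] [(array([290., 114.]), 0.65, array([0.6091, 0.0067, 0.116 ]))]
well_mid [ 0.603  -0.0595  0.116 ] [(array([289., 189.]), 0.58, array([ 0.6023, -0.0576,  0.116 ]))]
go [ 0.0006 -0.0009  0.1079] turn -0.001 yaw -0.104 q6 -0.04
```

Call:
step_arm(series=[0.0025,0,0.05,0,0.0025,0,0.08,0,0.0025,0,0.098,0,0.0025,0,0.108,0,0.0025,0,0.109,0])

```text
time: 14.1
tool_pos: [0.6014, -0.0582, 0.134]
tcp_rot: [2.332, 2.105, 0.0]
wrist_force: [0.2, 0.2, -0.3]
width: 0.476
grip_force: 25.9
```

Call:
step_arm(series=[0,0,0,0,0,0,0,0,0,0,-0.03,0,0,0,-0.08,0,0,0,-0.12,0,0,0,-0.12,0], gripper=0.75)

```text
time: 14.85
tool_pos: [0.6044, -0.0584, 0.2604]
tcp_rot: [2.325, 2.1, 0.011]
wrist_force: [-0.1, -0.9, -0.3]
width: 0.744
grip_force: 0.0
```

Run:
```python
from fit import *
np.set_printoptions(precision=3,suppress=True)
s=monitor.read_state(); print(s['time'],s['tool_pos'])
p,T=cam('wrist'); 
for q in viewer.boxes_of(p,'jar1')[:4]: print(np.round(q['extent']),q['score'],atz(p,T,q['extent'][:2],.14))
go(.577,.25,.25,.95); go(.56,.24,.25,.95)
```

```text
14.85 [ 0.604 -0.058  0.26 ]
[281. 265.  48.  64.] 0.68 [ 0.592 -0.124  0.14 ]
[281. 196.  52.  60.] 0.59 [ 0.6   -0.058  0.14 ]
go [ 0.304 -0.056  0.005] turn -1.052 yaw -0.102 q6 -0.04
go [ 0.292 -0.072  0.005] turn -1.052 yaw -0.102 q6 -0.04
```

Both jars sit in their wells, at (.592,-.124) and (.600,-.058). Next is the left jar.

Call:
step_arm(series=[0.36,-0.09,0.0,-1.052,0.36,-0.09,0.0,-1.052,0.36,-0.09,0.0,-1.052,0.36,-0.09,0.0,-1.052,0.36,-0.09,0.0,-1.052,0.36,-0.09,0.0,-1.052,0.36,-0.09,0.0,-1.052,0.36,-0.09,0.0,-1.052])

```text
time: 15.95
tool_pos: [0.5474, 0.3087, 0.2522]
tcp_rot: [-0.959, -2.99, 0.004]
wrist_force: [0.3, -0.1, -0.0]
width: 0.751
grip_force: 0.0
```

Run:
```python
from fit import *
np.set_printoptions(precision=3,suppress=True)
s=monitor.read_state(); print(s['time'],s['tool_pos'],s['q'])
p,T=cam('wrist'); im=p['image']
for q in viewer.boxes_of(p,'jar1')[:6]:
  u=q['extent']; c=im[int(u[1]+u[3]*.2),int(u[0])]; print(np.round(u),round(q['score'],2),atz(p,T,u[:2],.024),c)
for q in viewer.spot_point(p,'jar1')[:6]: print(np.round(q['point']),round(q['score'],2),atz(p,T,q['point'],0))
go(.577,.287,.016,.95); go(.577,.287,.25,.95)
```

```text
15.95 [0.547 0.309 0.252] [ 0.474  0.157  1.657 -0.001  1.331 -0.476]
[333. 255.  41.  45.] 0.92 [0.667 0.294 0.024] [117 153 234]
[293. 205.  41.  39.] 0.67 [0.583 0.291 0.024] [155 137 126]
[266. 267.  32.  48.] 0.62 [0.631 0.214 0.024] [121 235 211]
[335. 152.  39.  42.] 0.6 [0.559 0.368 0.024] [148 242 232]
[333. 145.] 0.93 [0.555 0.372 0.   ]
[265. 256.] 0.85 [0.626 0.215 0.   ]
[328. 246.] 0.68 [0.662 0.292 0.   ]
[291. 203.] 0.66 [0.585 0.287 0.   ]
go [-0.035  0.     0.237] turn -0.002 yaw 0.948 q6 -0.48
go [-0.035 -0.     0.003] turn -0.002 yaw 0.948 q6 -0.48
```

Call:
step_arm(series=[-0.038,0.006,0.04,0,-0.038,0.006,0.1,0,-0.038,0.006,0.16,0,-0.038,0.006,0.2,0,-0.038,0.006,0.225,0,-0.038,0.006,0.237,0,-0.038,0.006,0.237,0])

```text
time: 16.98
tool_pos: [0.5826, 0.291, 0.0165]
tcp_rot: [-0.961, -2.99, 0.001]
wrist_force: [0.4, -0.5, 0.5]
width: 0.751
grip_force: 0.0
```

Call:
step_arm(series=[0,0,0,0,0,0,0,0,0,0,0,0], gripper=0.3)

```text
time: 17.35
tool_pos: [0.584, 0.2925, 0.019]
tcp_rot: [0.959, 2.989, 0.003]
wrist_force: [-0.7, -1.3, 7.3]
width: 0.471
grip_force: 25.4
```

Run:
```python
from fit import *
np.set_printoptions(precision=3,suppress=True)
s=monitor.read_state(); print(s['time'],s['tool_pos'],s['width'],s['grip_force'])
p,T=cam('wrist'); 
for q in viewer.boxes_of(p,'jar1')[:3]: print(np.round(q['extent']),q['score'])
go(.608,.005,.25,-.103)
```

```text
17.35 [0.584 0.292 0.019] 0.47117210674199683 25.379899442195892
[395. 120. 132. 109.] 0.97
[376. 370.  96.  92.] 0.89
[245. 352.  34.  41.] 0.8
go [-0.187 -0.219 -0.231] turn 1.053 yaw 0.95 q6 -0.52
```

Call:
step_arm(series=[0,0,-0.06,0,0,0,-0.12,0,0,0,-0.18,0,0,0,-0.22,0])

```text
time: 17.95
tool_pos: [0.5836, 0.2928, 0.2412]
tcp_rot: [0.958, 2.988, 0.005]
wrist_force: [0.4, 0.5, 0.0]
width: 0.471
grip_force: 25.9
```

Call:
step_arm(series=[-0.187,-0.219,-0.011,1.053,-0.187,-0.219,-0.011,1.053,-0.187,-0.219,-0.011,1.053,-0.187,-0.219,-0.011,1.053,-0.187,-0.219,-0.011,1.053,-0.187,-0.219,-0.011,1.053,-0.187,-0.219,-0.011,1.053,-0.187,-0.219,-0.011,1.053])

```text
time: 18.95
tool_pos: [0.6072, 0.0057, 0.2479]
tcp_rot: [-2.33, -2.107, -0.0]
wrist_force: [0.1, 0.5, -1.2]
width: 0.475
grip_force: 25.9
```

Run:
```python
from ribs import *
s=monitor.read_state(); print(s['time'],s['tool_pos'],s['width'],s['grip_force'])
rib(.065)
p,T=cam('wrist'); 
for q in viewer.boxes_of(p,'jar1')[:4]: print(np.round(q['extent']),q['score'])
print([(np.round(q['point']),round(q['score'],2),atz(p,T,q['point'],.116)) for q in viewer.spot_point(p,'well_left')[:1]])
# cap circle centre by darkness threshold
im=p['image']; hsv=cv2.cvtColor(im,cv2.COLOR_RGB2HSV); m=((hsv[:,:,1]<70)&(hsv[:,:,2]<150)&(hsv[:,:,2]>45)).astype(np.uint8); m[:, :237]=0; m[:,340:]=0; m[:200]=0; m[345:]=0
n,l,st,c=cv2.connectedComponentsWithStats(m); i=1+st[1:,4].argmax(); print(st[i],c[i], proj(p,T,s['tool_pos']+[0,0,.031]))
go(.608,.006,.137,-.103)
```

```text
18.95 [0.6072 0.0057 0.2479] 0.4746429494715795 25.90372323989868
near (np.float64(-0.0015), 109, 200, array([254., 195.]))
far (np.float64(-0.0025), 163, 245, array([328., 195.]))
left (np.float64(0.003), 151, 243, array([291., 159.]))
right (np.float64(-0.0025), 72, 166, array([291., 230.]))
[284. 342.  48.  51.] 0.9
[288. 263.  96. 114.] 0.57
[(array([288., 189.]), 0.63, array([0.608, 0.009, 0.116]))]
[ 242  237   91  108 6576] [287.3485 284.2632] [288.6129 283.1617]
go [0.0002 0.0006 0.111 ] turn 0.002 yaw -0.101 q6 0.07
```

Call:
step_arm(series=[-0.001,0,0.05,0,-0.001,0,0.08,0,-0.001,0,0.098,0,-0.001,0,0.109,0,-0.001,0,0.111,0])

```text
time: 19.77
tool_pos: [0.6075, 0.0043, 0.137]
tcp_rot: [2.333, 2.104, 0.0]
wrist_force: [0.1, -0.1, -0.5]
width: 0.468
grip_force: 25.9
```

Call:
step_arm(series=[0,0,0,0,0,0,0,0,0,0,-0.03,0,0,0,-0.08,0,0,-0.05,-0.12,0,0,-0.11,-0.12,0,0,-0.16,-0.12,0], gripper=0.75)

```text
time: 20.65
tool_pos: [0.4473, 0.0207, 0.259]
tcp_rot: [2.331, 2.102, 0.004]
wrist_force: [0.6, 0.9, 0.8]
width: 0.753
grip_force: 0.0
```

Run:
```python
from fit import *
np.set_printoptions(precision=3,suppress=True)
s=monitor.read_state(); print(s['time'],s['tool_pos'],s['wrist_force'])
for n in('wrist','side'):
  p,T=cam(n)
  for q in viewer.boxes_of(p,'jar1')[:7]: print(n,np.round(q['extent']),q['score'],atz(p,T,q['extent'][:2],.14))
  print([(q['point'],q['score'],atz(p,T,q['point'],.11)) for q in viewer.spot_point(p,'handle')[:1]])
h=bp([.6065,-.058,-.103,0],.235,0); print(h); go(h[0],h[1],.2,-.103)
```

```text
20.65 [0.447 0.021 0.259] [0.567 0.908 0.765]
wrist [465. 264.  74.  65.] 0.73 [ 0.605 -0.06   0.14 ]
wrist [472. 198.  79.  57.] 0.72 [0.608 0.002 0.14 ]
wrist [443. 308.  46.  31.] 0.61 [ 0.586 -0.106  0.14 ]
[([307.0, 247.9], 0.58, array([ 0.461, -0.043,  0.11 ]))]
side [236. 286.  19.  25.] 0.97 [0.6   0.308 0.14 ]
side [267. 195.  17.  22.] 0.86 [ 0.601 -0.002  0.14 ]
side [275. 183.  16.  20.] 0.78 [ 0.593 -0.055  0.14 ]
side [284. 170.  16.  20.] 0.72 [ 0.58  -0.119  0.14 ]
side [252. 347.  25.  27.] 0.65 [0.532 0.44  0.14 ]
side [216. 309.  17.  27.] 0.59 [0.625 0.373 0.14 ]
[([320.1, 203.0], 0.91, array([ 0.463, -0.035,  0.11 ]))]
[ 0.462 -0.043  0.11 ]
go [-0.062  0.019  0.058] turn -0.0 yaw -0.103 q6 0.09
```

All three jars are in their wells and the handle is at (.462,-.043,.110). Now I'll take hold of it.

Call:
step_arm(series=[-0.062,0.019,0.03,0,-0.062,0.019,0.08,0,-0.062,0.019,0.13,0,-0.062,0.019,0.16,0,-0.062,0.019,0.17,0,-0.062,0.019,0.171,0], gripper=0.45)

```text
time: 21.7
tool_pos: [0.4615, -0.0432, 0.0859]
tcp_rot: [-2.333, -2.104, 0.001]
wrist_force: [-0.8, -0.3, 0.7]
width: 0.447
grip_force: 0.0
```

Call:
step_arm(series=[0,0,0,0,0,0,0,0,0,0,0,0,0,0,0,0], gripper=0, newtons=60)

```text
time: 22.2
tool_pos: [0.4627, -0.0433, 0.0878]
tcp_rot: [2.33, 2.102, 0.004]
wrist_force: [1.7, -0.0, 7.2]
width: 0.109
grip_force: 59.0
```

Call:
step_arm(series=[0,0.0001,-0.007,0,0,0.001,-0.02,0,0,0.0025,-0.034,0,0,0.005,-0.048,0,0,0.0082,-0.062,0,0,0.0125,-0.0755,0,0,0.0172,-0.0885,0,0,0.02,-0.095,0])

```text
time: 23.2
tool_pos: [0.4804, -0.0452, 0.1804]
tcp_rot: [-2.333, -2.104, 0.001]
wrist_force: [4.2, -1.5, -7.2]
width: 0.097
grip_force: 58.7
```

Run:
```python
from fit import *
np.set_printoptions(precision=3,suppress=True)
s=monitor.read_state(); print(s['time'],s['tool_pos'],s['width'],s['wrist_force'],s['grip_force'])
c=wp([.6065,-.058,-.103,0],.09,0,.11); d=s['tool_pos']+[0,0,.022]-c; print(np.arctan2(d[2],np.hypot(*d[:2])),np.linalg.norm(d))
p,T=cam('side'); q=viewer.spot_point(p,'handle')[0]['point']; print(q,[proj(p,T,bp([.6065,-.058,-.103,t],.235,0)) for t in(.36,.4,.44,.48)])
```

```text
23.2 [ 0.48  -0.045  0.18 ] 0.09702205514429495 [ 4.175 -1.51  -7.231] 58.74621033668518
0.4029030096802169 0.235629853626131
[279.2, 165.6] [array([317.43 , 175.766]), array([316.369, 172.811]), array([315.162, 169.85 ]), array([313.813, 166.889])]
```

Call:
step_arm(series=[0,0.003,-0.0075,0,0,0.0065,-0.014,0,0,0.01,-0.0205,0,0,0.01,-0.0205,0])

```text
time: 23.8
tool_pos: [0.4902, -0.0462, 0.2018]
tcp_rot: [-2.332, -2.104, 0.001]
wrist_force: [0.4, -1.8, -3.8]
width: 0.088
grip_force: 58.2
```

Run:
```python
from fit import *
np.set_printoptions(precision=3,suppress=True)
s=monitor.read_state(); print(s['time'],s['tool_pos'],s['width'],s['wrist_force'],s['grip_force'])
c=wp([.6065,-.058,-.103,0],.09,0,.11); d=s['tool_pos']+[0,0,.022]-c; print(np.arctan2(d[2],np.hypot(*d[:2])),np.linalg.norm(d))
p,T=cam('side')
for l,r,y in(('well_left',.095,.065),('well_mid',.095,0)): print(l,[(np.round(q['point']),q['score']) for q in viewer.spot_point(p,l)[:1]],[proj(p,T,bp([.6065,-.058,-.103,t],r,y,.006)) for t in(.36,.42,.5)])
print([np.round(q['extent']) for q in viewer.boxes_of(p,'jar1')],[proj(p,T,bp([.6065,-.058,-.103,t],.095,.065,.03)) for t in(.4,.44,.5)])
```

```text
23.8 [ 0.49  -0.046  0.202] 0.08817534381686587 [ 0.378 -1.772 -3.76 ] 58.24258089065552
0.5029978481138362 0.23614791591131498
well_left [(array([260., 189.]), 0.6)] [array([262.467, 193.837]), array([261.788, 192.18 ]), array([260.697, 189.993])]
well_mid [(array([264., 176.]), 0.95)] [array([270.215, 179.444]), array([269.581, 177.816]), array([268.557, 175.671])]
[array([239., 285.,  18.,  27.]), array([214., 309.,  20.,  25.]), array([256., 181.,  18.,  23.]), array([264., 171.,  24.,  18.]), array([255., 346.,  22.,  28.]), array([274., 156.,  20.,  20.]), array([267., 207., 111., 120.])] [array([265.384, 186.831]), array([265.213, 185.891]), array([264.846, 184.514])]
```

The board is at about 0.50, past the second notch. I'll ease it down onto the pawl.

Call:
step_arm(series=[0,-0.002,0.004,0,0,-0.004,0.008,0,0,-0.006,0.012,0,0,-0.0075,0.0155,0,0,-0.0085,0.0185,0,0,-0.0085,0.0185,0])

```text
time: 24.75
tool_pos: [0.4826, -0.0454, 0.1855]
tcp_rot: [2.332, 2.103, 0.002]
wrist_force: [-8.0, -0.7, 11.4]
width: 0.089
grip_force: 61.8
```

Run:
```python
from fit import *
np.set_printoptions(precision=3,suppress=True)
s=monitor.read_state(); print(s['time'],s['tool_pos'],s['width'],s['wrist_force'],s['grip_force'])
c=wp([.6065,-.058,-.103,0],.09,0,.11); d=s['tool_pos']+[0,0,.022]-c; print(np.arctan2(d[2],np.hypot(*d[:2])),np.linalg.norm(d))
```

```text
24.75 [ 0.483 -0.045  0.186] 0.08948641308843618 [-7.985 -0.725 11.444] 61.83055400848389
0.4266584560943711 0.23566743638387808
```

The upward force shows the board resting on the pawl. Releasing.

Call:
step_arm(series=[0,0,-0.001,0,0,0,-0.001,0,0,0,-0.001,0,0,0,-0.001,0], gripper=0.42)

```text
time: 25.25
tool_pos: [0.482, -0.0452, 0.1837]
tcp_rot: [-2.333, -2.104, 0.0]
wrist_force: [0.6, 0.8, 0.3]
width: 0.417
grip_force: 0.0
```

Call:
step_arm(series=[0,0,-0.02,0,0,0,-0.05,0,0,0,-0.1,0,0,-0.04,-0.12,0,0,-0.08,-0.12,0,0,-0.08,-0.12,0])

```text
time: 26.0
tool_pos: [0.4011, -0.0368, 0.3044]
tcp_rot: [2.332, 2.103, 0.002]
wrist_force: [-0.1, -0.3, -0.2]
width: 0.424
grip_force: 0.0
```

```bash
sed -i '0,/x=.09-r\*np.cos(t)-n\*np.sin(t)$/s//x=.09-r*np.cos(t)+n*np.sin(t)/' fit.py
python3 - <<'E'
from fit import *
np.set_printoptions(precision=1,suppress=True)
s=monitor.read_state(); print(s['time'],s['tool_pos'],s['width'],s['wrist_force'])
V=lambda t:[.6065,-.058,-.103,t]
for n in('side','wrist','top'):
  p,T=cam(n)
  for l,r,y,k in(('handle',.235,0,0),('well_left',.095,.065,.006),('well_mid',.095,0,.006),('well_right',.095,-.065,.006)): print(n,l,[(np.round(q['point']),round(q['score'],2)) for q in viewer.spot_point(p,l)[:1]],[proj(p,T,bp(V(t),r,y,k)) for t in(.22,.42,.62)])
  print('jars',[(np.round(q['extent']),round(q['score'],2)) for q in viewer.boxes_of(p,'jar1')],[proj(p,T,bp(V(.42),.095,y,.03)) for y in(.065,0,-.065)])
  for l in('wine','stopper','spittoon'): print(l,[(q['point'],round(q['score'],2)) for q in viewer.spot_point(p,l)[:1]])
E
```

```text
26.0 [ 0.4 -0.   0.3] 0.4240330654227204 [-0.1 -0.3 -0.2]
side handle [(array([316., 174.]), 0.71)] [array([320., 186.]), array([315.8, 171.3]), array([308. , 156.6])]
side well_left [(array([260., 192.]), 0.56)] [array([262.6, 197.5]), array([260. , 191.8]), array([256.1, 186.3])]
side well_mid [(array([265., 181.]), 0.6)] [array([270.3, 183.1]), array([267.9, 177.5]), array([264.2, 172. ])]
side well_right [(array([275., 163.]), 0.94)] [array([277.4, 169.7]), array([275.1, 164.2]), array([271.7, 158.9])]
jars [(array([238., 286.,  15.,  24.]), 0.93), (array([254., 344.,  21.,  26.]), 0.72), (array([276., 159.,  21.,  22.]), 0.71), (array([266., 173.,  19.,  18.]), 0.7), (array([260., 184.,  21.,  23.]), 0.69), (array([216., 308.,  18.,  29.]), 0.68)] [array([256.3, 184.5]), array([264.4, 170.3]), array([271.9, 157.2])]
wine [([200.2, 368.6], 0.96)]
stopper [([306.3, 333.1], 0.81)]
spittoon [([281.6, 147.5], 0.87)]
wrist handle [(array([385., 202.]), 0.84)] [array([357.9, 190. ]), array([387.1, 203.1]), array([437.2, 219.3])]
wrist well_left [(array([524., 117.]), 0.96)] [array([502
[... 615 characters left out ...]
 246.5])]
top well_left [] [array([279.2, 203.4]), array([279.5, 199.4]), array([280. , 193.9])]
top well_mid [(array([308., 203.]), 0.81)] [array([306.3, 206.7]), array([307.1, 202.7]), array([307.9, 197.3])]
top well_right [(array([331., 206.]), 0.67)] [array([333.6, 210.1]), array([334.8, 206.1]), array([336. , 200.7])]
jars [(array([282., 196.,  21.,  30.]), 0.94), (array([338., 201.,  21.,  18.]), 0.85), (array([308., 197.,  18.,  26.]), 0.85), (array([143., 227.,  25.,  20.]), 0.8), (array([202., 204.,  18.,  18.]), 0.6)] [array([279.9, 193.7]), array([308.1, 197.2]), array([336.3, 200.6])]
wine [([127.3, 195.2], 0.68)]
stopper [([168.8, 270.2], 0.63)]
spittoon [([444.3, 195.9], 0.83)]
```

The board sits at 0.42, the jars are in their wells and the bystanders haven't moved, so I'm handing in.

```bash
python3 -c "
from h import *
print(job.finish_job())"
```

```text
the job is handed in; nothing more can be done
None
```

I handed the job in at about 26 s: the board was let down flat, the three jars were stood upright in their wells, and the board was raised again and left propped at about 0.42, its second notch, with the jars still in their wells and the bottle, stopper and pot in place by the final camera check; the bar once slipped out of the gripper while the board was on its way down, and the finish call gave no verdict.

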